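# Load the tin feeder and call it with its spring toggle

### The arm

A 6-joint arm with a two-finger parallel gripper is mounted at the origin on the work surface. World frame = base frame: x ahead of the robot, y to its left, z up, the work surface at z = 0. Lengths are in m, angles in rad, forces in N, time in s.
With the tool pointing down it reaches from about 0.3 to 0.95 m from the base axis. Payload 3.1 kg.
Tool frame: the origin (TCP) lies at the very end of the fingers, on their centre line; the grasp point (between the pads) lies 19 mm behind it; z points along the fingers, x is the direction in which the jaws open and shut, and the axes are right-handed (so a half turn about z gives the same grasp; the last joint's range is limited). The gripper opens to 85 mm and grips with 20 to 120 N. Pads are 22 mm wide; open, the fingers measure 114 mm over their backs; the gripper's body (76 mm by 85 mm) begins 54 mm behind the grasp point. The pads swing forward as they close: fully open they stand 13 mm farther back than shut.
Start: joints at [-1.272, 0.308, 1.634, -0, 1.2, -0.07], TCP at [0.225, -0.583, 0.204] pointing down, gripper open.
Joint ranges: [-3.06, 3.06], [-0.79, 1.96], [0.05, 2.63], [-1.19, 4.34], [0.05, 2.64], [-2.94, 2.94]. Speed limits (rad/s): [2.79, 2.79, 3.14, 3.14, 3.14, 3.14].

### API

Orientations are given as a 3x3 rotation matrix whose columns are the frame's x, y, z axes.
In Python, from workcell import * gives the robot as it stands.
- The arm moves only by the tool carry_out, never from a script. Its argument "steps" is a list of rows, each a list of 2 entries, a list of its own where there are three numbers: the shift along the tool's x, y, z in cm, then the turn about the tool's z in degrees. A call has 1 to 8 rows; each row shifts and turns the commanded pose from where the row before left it, along the tool's axes as they then stand; what a row does not reach is not made up. A row lasts 1/12 s, in which the tool goes at most 41.7 mm and 7.16 degrees, less where a joint would pass 70% of its speed; a pose out of reach is approached as far as the arm can. A call with a gripper value outside its range is refused whole. "claw" is the opening, from -1 (shut) to 1 (fully open), set as the call begins (left out, the last holds). The fingers move at their own pace and stop on an object; the grip force is fixed at half the most. Time passes only in rows, so rows that do not move let the fingers close. It gives the time, the measured TCP pose, the force and the opening at its end, in the units of the state.
- read_state(): the state, without advancing time (a new reading comes with each control period).
- snapshot(name): name is "side" or "top"; returns a dict with "pixels" (420x560x3 uint8, red, green, blue), "fx", "fy", "cx", "cy" (pixels), "T" (4x4, takes a point from camera to world coordinates). Camera axes: x right, y down, z forward; pixel columns grow to the right and rows downward; lengths in m; the calibration is good to about 2 mm. A picture is of the moment at which its call begins. There is no depth.
- sign_off(): hands the job in, once; it reports no verdict.
The state is a dict: "time_s": time; "joint_pos": joint angles; "qd": joint speeds; "joint_torque": joint torques, N m; "tcp_pos": TCP position; "eef_rot": TCP orientation; "wrist_force": force on the tool from outside, world axes, zero at the start; "ft_torque": the same for the moment, N m; "gripper_width": opening from 0.0 (shut) to 1.0 (fully open).
Only numpy, scipy, OpenCV 4.12 (cv2) and the standard library are available. Lean on these libraries where they do the work, as an engineer would, in place of code of your own. Each camera call takes 0.05 s, during which the arm holds its last target.

### The job

Push the three loaf tins along the infeed deck together, as one straight row that stays together, until the front tin rests against the end stop and the tins are closed up against each other. Then push the console's black spring toggle all the way over towards the side where the tins are (never the other way), hold it there for at least a second, and let it come back to its centre. Leave the tins at the stop, and do not disturb the jar, the bowl or the dough scraper.

Things in the scene. Friction and masses are not known exactly. Their poses are not given: they have to be found in the camera images.
- deck: Infeed deck, fixed, left or right of the console: a flat aluminium plate 170 mm wide (y), top 20 mm above the table, no side guides. Origin under it on the table, on the centre line; +x runs along it, away from the robot, to the end stop. The plate begins at x = -210 mm and ends in a white box 65 mm high over the table whose flat near face (the end stop) is at x = 175 mm.
- stop (a point): Middle of the end stop's near face, 40 mm above the table (x = 175 mm, y = 0, z = 40 mm in the deck's frame; axes as the deck's).
- tin_rear_centre (a point): Centre (half-way up) of the loaf tin nearest the robot. The three tins are alike: open dark steel boxes 60 mm along the row (x), 120 mm across (y), 55 mm high, walls 3 mm, 0.15 to 0.31 kg, loose on the deck with gaps of a few mm. Pushed home, their centres lie at x = 25, 85 and 145 mm, z = 47.5 mm in the deck's frame.
- tin_mid_centre (a point): Centre of the middle tin, axes as the rear one's.
- tin_front_centre (a point): Centre of the tin nearest the end stop, axes as the rear one's.
- console: Control console, fixed: a white and aluminium desk box 220 mm wide (y), 152 mm high; its panel slopes 25 degrees from level and faces up and towards the robot. Origin under it on the table; +x points away from the robot, +y to the robot's left, give or take the yaw. A steel knock guard stands over the toggle (see guard).
- guard (a point): Middle of the guard's front bar, 10 mm thick, along y from -100 to 100 mm at x = -48 mm, z = 297 mm in the console's frame. A second bar is at x = 0, same height; side arms join them to posts at x = 80 mm. They block a tool coming straight down on the toggle; one leaning back towards the robot by 40 degrees or so passes under the front bar.
- toggle_pivot (a point): Foot of the toggle, where its hinge axis lies, on the sloping panel 120 mm above the table (x = 0, y = 0, z = 120 mm in the console's frame; axes as the console's).
- toggle_tip (a point): Free end of the toggle, 85 mm from the pivot: a flat black paddle 22 mm broad (up the slope), 12 mm thick (side to side), free on both sides. At rest it stands square to the panel, so it leans 25 degrees from vertical towards the robot (console -x). It swings sideways only. The point's z points along the toggle to its free end, y to the left.
- toggle (a joint): Toggle angle in rad: 0 at the centre, +0.45 at its stop to the robot's right (console -y), -0.45 at its stop to the left (console +y). A spring of 0.5 N m/rad, well damped, brings it back to 0 when let go; holding it hard over 60 mm from the pivot takes about 4 N.
- jar: Bystander: closed glass jar 64 mm across, 110 mm high, standing between deck and console at their far end; origin under its base.
- bowl: Bystander: steel bowl 150 mm across, 70 mm high, on the left; origin under its base.
- scraper: Bystander: dough scraper lying flat on the right, a 100 x 140 mm steel blade with a round wooden handle 24 mm thick along one edge; origin under the blade's centre.

How it is judged:
By the outcome, as a careful person would: the job done as asked, in the order asked, and still so for the second after the job is handed in, with the robot touching nothing.
It also fails if it takes over 64 s, if anything falls off the work surface, if the arm or the gripper's body presses on something with over 40 N, if the wrist force passes 120 N, or if a joint passes its speed limit or range.

## Working session

There is one attempt and no reset: what is moved stays moved. The work goes in short steps, Python scripts to look and compute and a tool call to move; the robot and the scene stay as the last step left them, time stands still between calls to the robot, and variables do not carry over. Pictures are saved under pics/ and viewed, and the job is handed in when it is done.

Besides the shell and the picture viewer there is one more tool, called after "Emit:" as name(argument=value, ...), one argument or row to a line, values as JSON. carry_out: Moves the arm, as the interface text tells. Its arguments: {"type":"object","properties":{"steps":{"type":"array"},"claw":{"type":"number"}},"required":["steps"]}

```bash
mkdir -p pics; ls
python3 - <<'E'
from workcell import *
import cv2
for n in("side","top"):
    s=snapshot(n); cv2.imwrite(f"pics/{n}0.png",s["pixels"][:,:,::-1]); print(n,s["fx"],s["fy"],s["cx"],s["cy"]);print(s["T"].round(4))
print(read_state())
E
```

```text
pics
side 494.2356767679708 494.2356767679708 282.450114236749 200.66896343453666
[[-0.8815 -0.3747  0.2873  0.2017]
 [-0.4721  0.6924 -0.5457  0.8074]
 [ 0.0055 -0.6166 -0.7872  1.3204]
 [ 0.      0.      0.      1.    ]]
top 471.51862574844296 471.51862574844296 285.5352096362168 209.14971183934102
[[ 3.7000e-03 -9.9830e-01  5.8900e-02  5.0180e-01]
 [-1.0000e+00 -3.6000e-03  1.8000e-03 -2.1000e-03]
 [-1.6000e-03 -5.9000e-02 -9.9830e-01  1.6131e+00]
 [ 0.0000e+00  0.0000e+00  0.0000e+00  1.0000e+00]]
{'time_s': 0.1, 'joint_pos': array([-1.27170887e+00,  3.08929885e-01,  1.63506850e+00, -3.74686776e-05,
        1.19971786e+00, -6.97136152e-02]), 'qd': array([-0.00050154, -0.00084617, -0.00234319, -0.00136262,  0.00079255,
       -0.00176522]), 'joint_torque': array([-1.22928386e-04, -4.16405904e+01, -2.77644092e+01, -5.11577468e-05,
        4.00795674e-03, -8.07730544e-06]), 'tcp_pos': array([ 0.22502582, -0.58221272,  0.20335014]), 'eef_rot': array([[ 3.60509386e-01, -9.32755353e-01, -6.59079307e-04],
       [-9.32753175e-01, -3.60509970e-01,  2.01902253e-03],
       [-2.12085873e-03, -1.13118256e-04, -9.99997745e-01]]), 'wrist_force': array([-0.32266467,  0.27272163,  0.42895909]), 'ft_torque': array([ 0.01008729,  0.0070187 , -0.00938312]), 'gripper_width': 0.9996864668409876}
```

View pics/top0.png

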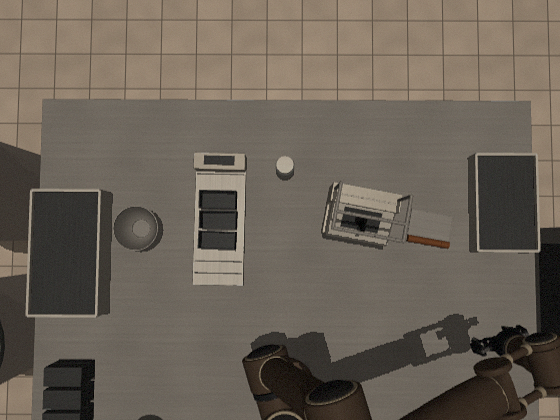

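View pics/side0.png

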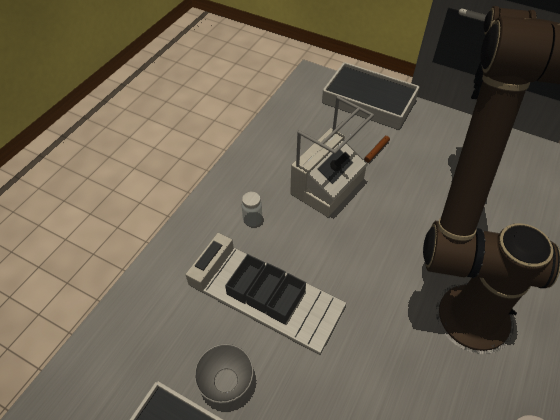

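The top view shows the deck at cols 193–244 (tins at about 217, 205/222/240), so it is left of the console at about (365,215). The toggle must therefore go to console +y. Zooming in to measure.

Run:
```python
import cv2
t=cv2.imread("pics/top0.png");s=cv2.imread("pics/side0.png")
def c(im,x0,y0,x1,y1,k,n): cv2.imwrite(n,cv2.resize(im[y0:y1,x0:x1],None,fx=k,fy=k,interpolation=cv2.INTER_NEAREST))
c(t,180,145,260,295,4,"pics/t_deck.png");c(t,310,165,460,265,5,"pics/t_con.png")
c(s,180,225,355,360,4,"pics/s_deck.png");c(s,275,85,400,220,4,"pics/s_con.png")
```

```text
(no output)
```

View pics/t_deck.png

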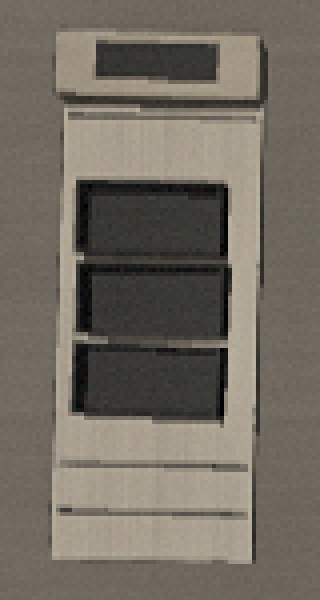

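View pics/t_con.png

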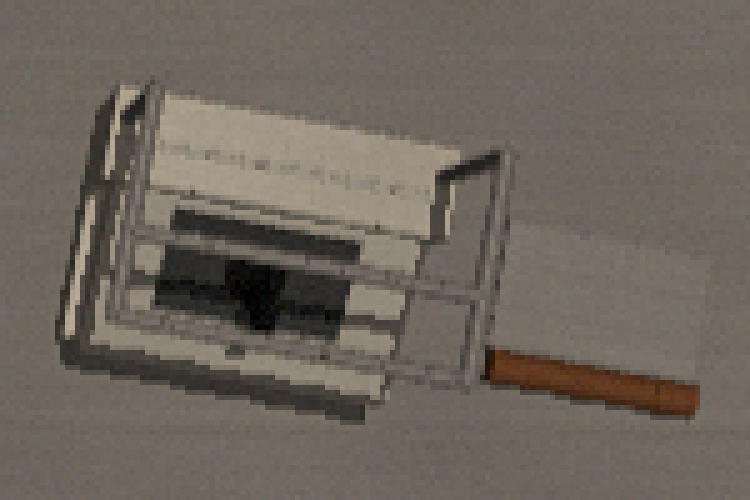

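View pics/s_deck.png

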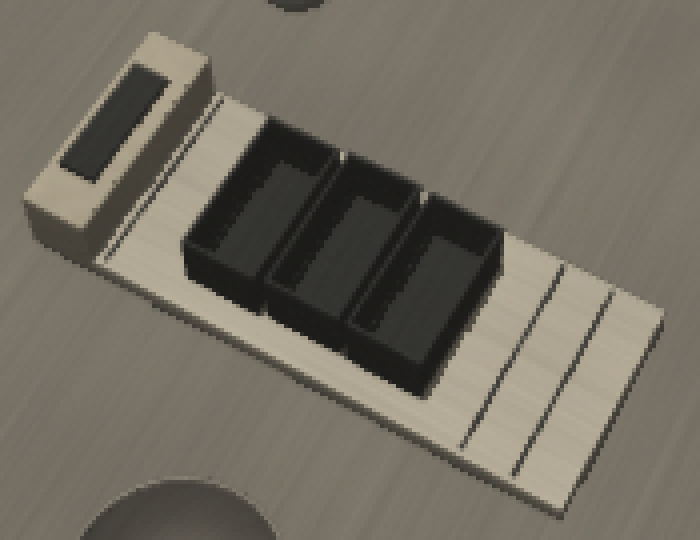

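View pics/s_con.png

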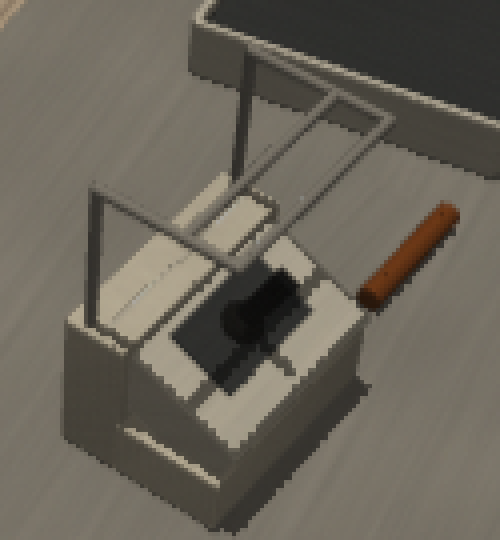

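```bash
cat > h.py <<'E'
import numpy as np
C={"side":(494.2357,282.4501,200.669),"top":(471.5186,285.5352,209.1497)}
import os,pickle
def cams():
    if not os.path.exists("cam.pkl"):
        from workcell import snapshot
        pickle.dump({n:snapshot(n)["T"] for n in C},open("cam.pkl","wb"))
    return pickle.load(open("cam.pkl","rb"))
TT=cams()
def ray(n,u,v):
    f,cx,cy=C[n];T=TT[n];d=T[:3,:3]@np.array([(u-cx)/f,(v-cy)/f,1]);return T[:3,3],d/np.linalg.norm(d)
def onz(n,u,v,z):
    o,d=ray(n,u,v);return o+d*(z-o[2])/d[2]
def tri(a,b):
    A=np.zeros((3,3));B=np.zeros(3);L=[ray("top",*a),ray("side",*b)]
    for o,d in L:
        P=np.eye(3)-np.outer(d,d);A+=P;B+=P@o
    p=np.linalg.solve(A,B);return p,[np.linalg.norm((np.eye(3)-np.outer(d,d))@(p-o))for o,d in L]
def proj(n,p):
    f,cx,cy=C[n];T=TT[n];q=T[:3,:3].T@(np.asarray(p)-T[:3,3]);return np.array([f*q[0]/q[2]+cx,f*q[1]/q[2]+cy])
E
python3 - <<'E'
from h import *
td=lambda x,y:(180+x/4-.375,145+y/4-.375)
tc=lambda x,y:(310+x/5-.4,165+y/5-.4)
sd=lambda x,y:(180+x/4-.375,225+y/4-.375)
sc=lambda x,y:(275+x/4-.375,85+y/4-.375)
np.set_printoptions(precision=4,suppress=True)
print("deck near L,R top",onz("top",*td(52,560),.02),onz("top",*td(253,563),.02))
print("deck near L,R side",onz("side",*sd(563,512),.02),onz("side",*sd(662,312),.02))
print("stop top edge L,R",onz("top",*td(57,98),.065),onz("top",*td(261,103),.065))
print("stop top edge side",onz("side",*sd(87,227),.065),onz("side",*sd(212,62),.065))
print("stop foot side",onz("side",*sd(97,264),.02),onz("side",*sd(220,95),.02))
print("tins side rim: rear near L,R",onz("side",*sd(424,370),.075),onz("side",*sd(502,232),.075))
print("front far L,R",onz("side",*sd(186,240),.075),onz("side",*sd(268,118),.075))
print("rear/mid L notch, R",onz("side",*sd(347,325),.075),onz("side",*sd(424,192),.075))
print("mid/front L, R",onz("side",*sd(267,283),.075),onz("side",*sd(343,152),.075))
print("top rim rear near L,R",onz("top",*td(71,413),.075),onz("top",*td(222,420),.075))
print("front far L,R",onz("top",*td(78,180),.075),onz("top",*td(228,186),.075))
for nm,a,b in [("front L",(112,318),(240,262)),("front R",(473,386),(390,118)),("back L",(135,232),(193,236)),("back R",(487,297),(337,96)),("tip",(262,322),(287,280))]:
    print(nm,*tri(tc(*a),sc(*b)))
E
```

```text
deck near L,R top [0.3412 0.3114 0.02  ] [0.3393 0.1429 0.02  ]
deck near L,R side [0.3408 0.3159 0.02  ] [0.3415 0.1488 0.02  ]
stop top edge L,R [0.7247 0.3043 0.065 ] [0.7211 0.1356 0.065 ]
stop top edge side [0.7253 0.3057 0.065 ] [0.721  0.1432 0.065 ]
stop foot side [0.7206 0.3096 0.02  ] [0.7181 0.1425 0.02  ]
tins side rim: rear near L,R [0.4599 0.2924 0.075 ] [0.4604 0.1736 0.075 ]
front far L,R [0.6539 0.2852 0.075 ] [0.6546 0.1709 0.075 ]
rear/mid L notch, R [0.5219 0.2882 0.075 ] [0.5242 0.1713 0.075 ]
mid/front L, R [0.5865 0.2869 0.075 ] [0.5917 0.1699 0.075 ]
top rim rear near L,R [0.4654 0.287  0.075 ] [0.4602 0.1641 0.075 ]
front far L,R [0.6557 0.2841 0.075 ] [0.6512 0.1611 0.075 ]
front L [ 0.5274 -0.1285  0.3045] [np.float64(0.0008352289707246948), np.float64(0.0008352289707245701)]
front R [ 0.4914 -0.33    0.2961] [np.float64(0.001830242570780284), np.float64(0.0018302425707801963)]
back L [ 0.5734 -0.1432  0.2957] [np.float64(0.0016939553513337837), np.float64(0.0016939553513336384)]
back R [ 0.54   -0.3404  0.2897] [np.float64(0.0005676331652465565), np.float64(0.0005676331652465496)]
tip [ 0.5252 -0.2304  0.1926] [np.float64(0.0015820169894364255), np.float64(0.001582016989436399)]
```

The deck yaw is about −1.1°, the rear tin's near face is at x≈0.461, y≈0.229, and the stop is at x≈0.725. The console origin is about (0.557,−0.240) with a yaw of about −10°. First I turn the jaws along the deck's y, then travel round in front of the console.

Emit:
carry_out(
  steps=[
    [[0, 0, 0], 5.6],
    [[0, 0, 0], 5.6],
    [[0, 0, 0], 5.6],
    [[0, 0, 0], 5.5],
    [[-4, -2, 0], 0],
    [[-4, -2, 0], 0],
    [[-4, -2, 0], 0],
    [[-4, -2, 0], 0],
  ],
  claw=1,
)

```text
time_s: 0.87
tcp_pos: [0.303, -0.4338, 0.204]
eef_rot: [[-0.022, -1.0, -0.0], [-1.0, 0.022, 0.001], [-0.001, 0.0, -1.0]]
wrist_force: [0.9, 0.0, 0.3]
gripper_width: 0.999
```

Emit:
carry_out(
  steps=[
    [[-4, -1.5, 0], 0],
    [[-4, -1.5, 0], 0],
    [[-4, -1.5, 0], 0],
    [[-4, -1, 0], 0],
    [[-4, -0.5, 0], 0],
    [[-4, -0.5, 0], 0],
    [[-4, -0.5, 0], 0],
    [[-4, -0.5, 0], 0],
  ],
)

```text
time_s: 1.53
tcp_pos: [0.3829, -0.1181, 0.2045]
eef_rot: [[-0.021, -1.0, 0.001], [-1.0, 0.021, -0.0], [0.0, -0.001, -1.0]]
wrist_force: [0.8, -0.1, 0.1]
gripper_width: 1.005
```

Emit:
carry_out(
  steps=[
    [[-4, -0.3, 0], 0],
    [[-4, -0.3, 0], 0],
    [[-4, -0.3, 0], 0],
    [[-4, -0.3, 0], 0],
    [[-4, -0.3, 0], 0],
    [[-4, -0.3, 0], 0],
    [[-4, -0.3, 0], 0],
    [[-4, -0.3, 0], 0],
  ],
)

```text
time_s: 2.2
tcp_pos: [0.4133, 0.2015, 0.2046]
eef_rot: [[-0.02, -1.0, 0.001], [-1.0, 0.02, -0.0], [-0.0, -0.001, -1.0]]
wrist_force: [1.1, -0.2, -0.9]
gripper_width: 0.999
```

Emit:
carry_out(
  steps=[
    [[-1, 0, 0], 0],
    [[0, 0, 0], 0],
    [[0, 0, 0], 0],
  ],
)

```text
time_s: 2.45
tcp_pos: [0.4134, 0.2092, 0.2041]
eef_rot: [[-0.018, -1.0, -0.001], [-1.0, 0.018, -0.001], [0.001, 0.001, -1.0]]
wrist_force: [0.1, 0.1, 0.4]
gripper_width: 0.999
```

Emit:
carry_out(
  steps=[
    [[-1.9, 0, 2], 0],
    [[0, 0, 3], 0],
    [[0, 0, 3], 0],
    [[0, 0, 3], 0],
    [[0, 0, 2], 0],
    [[0, 0, 2], 0],
    [[0, 0, 1], 0],
    [[0, 0, 0], 0],
  ],
)

```text
time_s: 3.12
tcp_pos: [0.4121, 0.2257, 0.0422]
eef_rot: [[-0.023, -1.0, -0.005], [-1.0, 0.023, -0.003], [0.003, 0.005, -1.0]]
wrist_force: [-0.1, 0.2, 0.2]
gripper_width: 1.0
```

```bash
cat >> h.py <<'E'
def shot(n,tag,x0=0,y0=0,x1=560,y1=420,k=1):
    import cv2
    from workcell import snapshot
    im=snapshot(n)["pixels"][y0:y1,x0:x1,::-1]
    cv2.imwrite(f"pics/{tag}.png",cv2.resize(im,None,fx=k,fy=k,interpolation=cv2.INTER_NEAREST))
E
python3 -c "
from h import *
shot('side','s1',180,180,380,360,4);shot('top','t1',160,140,310,290,4)"
```

```text
(no output)
```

View pics/s1.png

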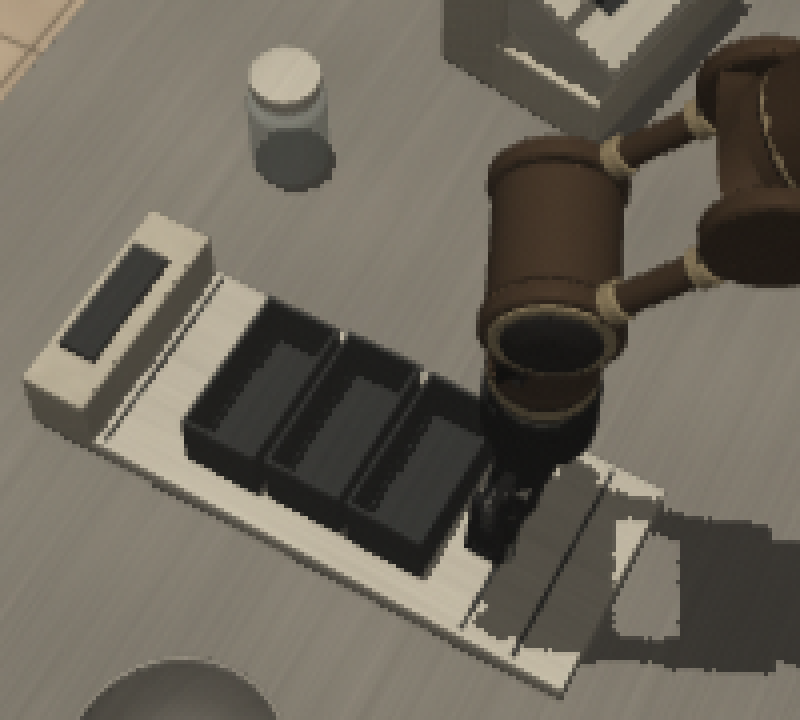

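View pics/t1.png

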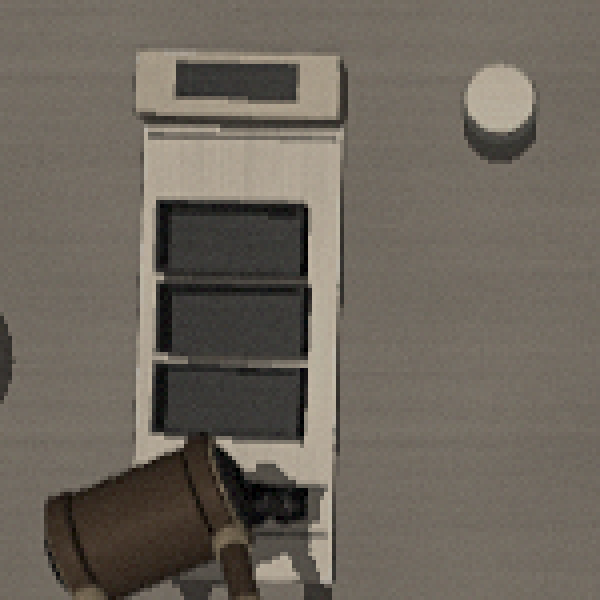

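The row is intact, and the gripper is behind the rear tin with both fingers spanning it. Lowering, then approaching.

Emit:
carry_out(
  steps=[
    [[0, -1, 0.6], 0],
    [[0, -1, 0.6], 0],
    [[0, -0.5, 0], 0],
    [[0, -0.4, 0], 0],
    [[0, -0.4, 0], 0],
    [[0, -0.4, 0], 0],
    [[0, -0.4, 0], 0],
    [[0, -0.4, 0], 0],
  ],
)

```text
time_s: 3.88
tcp_pos: [0.4567, 0.2273, 0.0328]
eef_rot: [[-0.021, -1.0, -0.006], [-1.0, 0.021, -0.001], [0.001, 0.006, -1.0]]
wrist_force: [-9.9, 0.2, 10.5]
gripper_width: 1.001
```

Emit:
carry_out(
  steps=[
    [[0, -0.4, 0], 0],
    [[0, -0.4, 0], 0],
    [[0, -0.4, 0], 0],
    [[0, -0.4, 0], 0],
    [[0, -0.4, 0], 0],
    [[0, -0.4, 0], 0],
    [[0, -0.4, 0], 0],
    [[0, -0.4, 0], 0],
  ],
)

```text
time_s: 4.55
tcp_pos: [0.4837, 0.2264, 0.0328]
eef_rot: [[-0.021, -1.0, -0.016], [-1.0, 0.021, -0.003], [0.003, 0.016, -1.0]]
wrist_force: [-16.6, -0.1, 18.2]
gripper_width: 0.999
```

```bash
python3 -c "
from h import *
shot('side','s2',180,180,380,360,4);shot('top','t2',160,140,310,290,4)"
```

```text
(no output)
```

View pics/s2.png

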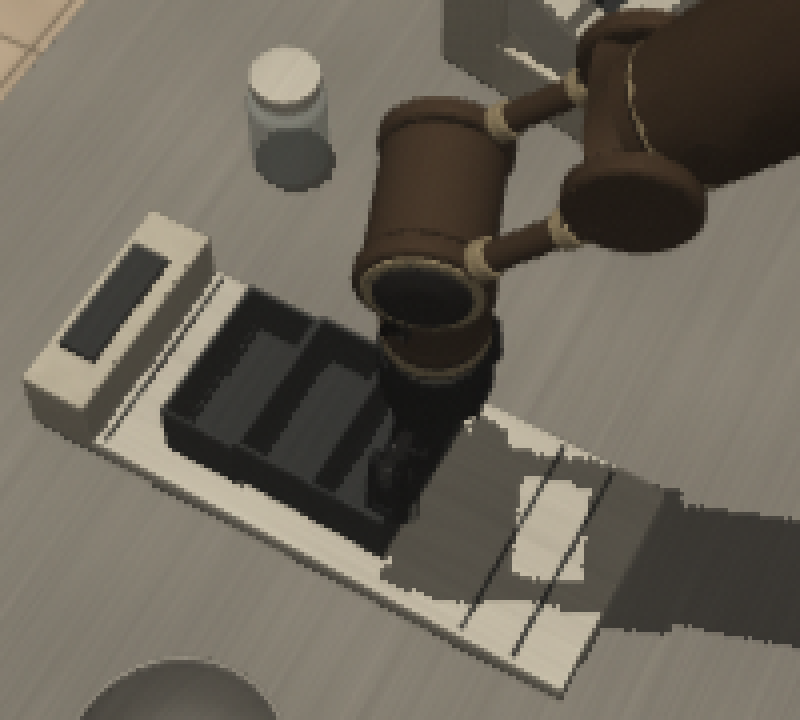

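View pics/t2.png

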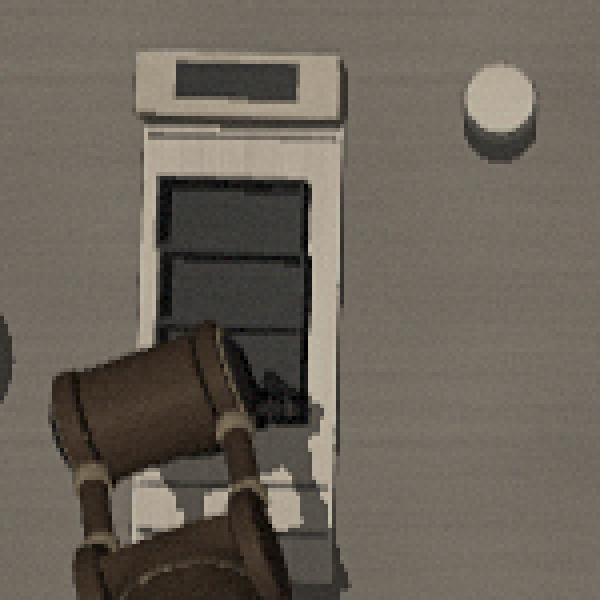

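```bash
python3 -c "
from h import *
np.set_printoptions(precision=4,suppress=True)
s=lambda x,y:(180+x/4-.375,180+y/4-.375)
t=lambda x,y:(160+x/4-.375,140+y/4-.375)
print('front far',onz('side',*s(164,410),.075),onz('side',*s(250,290),.075),onz('top',*t(158,178),.075),onz('top',*t(310,182),.075))
print('rear near',onz('side',*s(387,528),.075),onz('top',*t(305,424),.075))
print('fingertip proj',[[ (proj('side',[.4837+dx,y,z])-[179.6,179.6])*4 for dx in(-.011,.011)] for y,z in((.283,.045),(.17,.045))])
print([(proj('top',[.4837+.011,y,.1])-[159.6,139.6])*4 for y in(.283,.17)])
"
python3 - <<'E'
from workcell import *
s=read_state();print(s['wrist_force'],s['ft_torque'],s['tcp_pos'])
E
```

```text
front far [0.6719 0.2858 0.075 ] [0.6698 0.1713 0.075 ] [0.6738 0.2843 0.075 ] [0.671  0.1597 0.075 ]
rear near [0.4896 0.2902 0.075 ] [0.4732 0.1618 0.075 ]
fingertip proj [[array([413.7085, 549.4761]), array([385.8007, 535.4804])], [array([487.3735, 421.2263]), array([460.3398, 408.396 ])]]
[array([150.7409, 397.1633]), array([291.7998, 397.6901])]
[-12.19726014   0.63668503  14.24400149] [-0.00857459  1.86135032 -0.00339896] [0.48574902 0.22651015 0.03283847]
```

The row has closed up, moved about 17 mm and is still straight. The upward reaction (Fz ≈ Fx) is odd, since the tool seems to press down on the rear tin. I'll back off and re-approach 1 cm higher to remove it.

Emit:
carry_out(
  steps=[
    [[0, 0.5, 0], 0],
    [[0, 1, 0], 0],
    [[0, 0, -0.5], 0],
    [[0, 0, -0.5], 0],
    [[0, 0, 0], 0],
    [[0, 0, 0], 0],
  ],
)

```text
time_s: 5.15
tcp_pos: [0.4776, 0.2275, 0.0433]
eef_rot: [[-0.02, -1.0, 0.002], [-1.0, 0.02, 0.001], [-0.001, -0.002, -1.0]]
wrist_force: [-0.5, 0.1, -0.6]
gripper_width: 1.0
```

```bash
python3 -c "
from h import *
shot('side','s3',210,220,350,330,5);
from workcell import read_state
s=read_state();print(s['wrist_force'],s['ft_torque'],s['tcp_pos'])"
```

```text
[ 0.01804427 -0.28741257  0.38990782] [0.00148282 0.01584386 0.03591581] [0.47719873 0.22738402 0.04299638]
```

View pics/s3.png

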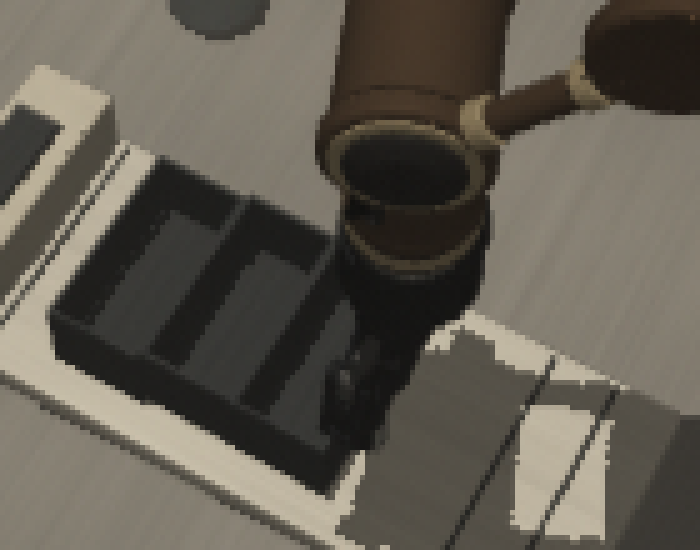

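Emit:
carry_out(
  steps=[
    [[0, -0.5, 0], 0],
    [[0, -0.3, 0], 0],
    [[0, -0.3, 0], 0],
    [[0, -0.3, 0], 0],
    [[0, -0.3, 0], 0],
  ],
)

```text
time_s: 5.62
tcp_pos: [0.4937, 0.2267, 0.0423]
eef_rot: [[-0.021, -1.0, -0.0], [-1.0, 0.021, -0.0], [0.0, 0.0, -1.0]]
wrist_force: [0.4, -0.4, 0.0]
gripper_width: 1.0
```

```bash
python3 -c "
from h import *
shot('side','s4',210,220,350,330,5);shot('top','t4',180,160,270,270,5)
"
```

```text
(no output)
```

View pics/s4.png

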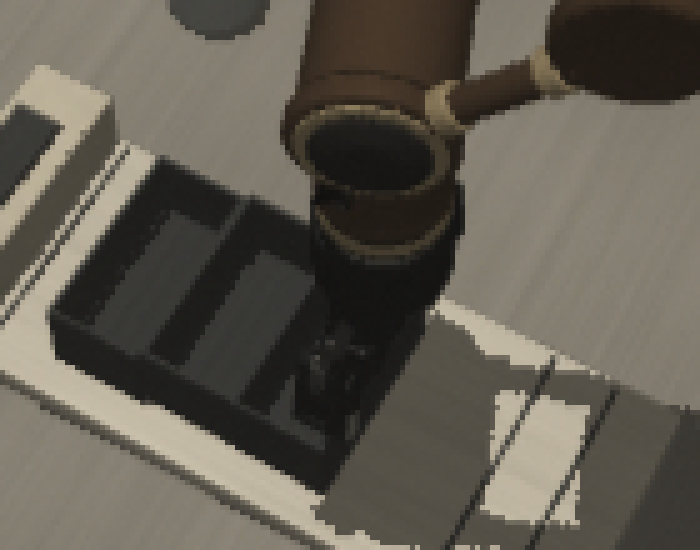

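View pics/t4.png

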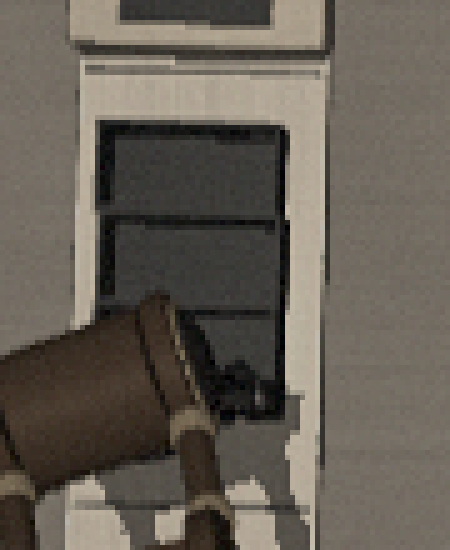

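```bash
python3 -c "
from h import *
np.set_printoptions(precision=1,suppress=True)
for tcp,name in((.4776,'s3'),(.4937,'s4')):
  for z in(.043,.056,.075,.09):
    print(name,z,[(proj('side',[tcp+dx,y,z])-[209.6,219.6])*5 for y in (.270,.284) for dx in(-.011,.011)])
print('tin rear-left rim',(proj('side',[.4915,.2885,.075])-[209.6,219.6])*5,'base',(proj('side',[.4915,.2885,.02])-[209.6,219.6])*5)
"
python3 -c "
import cv2
a=cv2.imread('pics/s4.png')[300:550,230:450];a=cv2.convertScaleAbs(a,alpha=2.5,beta=10);cv2.imwrite('pics/s4z.png',cv2.resize(a,None,fx=2.4,fy=2.4))
a=cv2.imread('pics/s3.png')[300:550,230:450];a=cv2.convertScaleAbs(a,alpha=2.5,beta=10);cv2.imwrite('pics/s3z.png',cv2.resize(a,None,fx=2.4,fy=2.4))"
```

```text
s3 0.043 [array([387.8, 474.1]), array([353. , 456.7]), array([376. , 494.8]), array([341. , 477.2])]
s3 0.056 [array([388.1, 463.8]), array([353. , 446.4]), array([376.2, 484.6]), array([341., 467.])]
s3 0.075 [array([388.6, 448.6]), array([353.1, 431. ]), array([376.5, 469.5]), array([340.9, 451.7])]
s3 0.09 [array([388.9, 436.3]), array([353.2, 418.6]), array([376.8, 457.3]), array([340.9, 439.5])]
s4 0.043 [array([362.3, 461.4]), array([327.7, 444.1]), array([350.4, 481.9]), array([315.7, 464.5])]
s4 0.056 [array([362.4, 451. ]), array([327.6, 433.7]), array([350.4, 471.7]), array([315.4, 454.2])]
s4 0.075 [array([362.6, 435.7]), array([327.4, 418.3]), array([350.4, 456.5]), array([315.1, 438.9])]
s4 0.09 [array([362.7, 423.3]), array([327.2, 405.8]), array([350.5, 444.2]), array([314.8, 426.5])]
tin rear-left rim [332.3 456.1] base [332.8 499.3]
```

View pics/s4z.png

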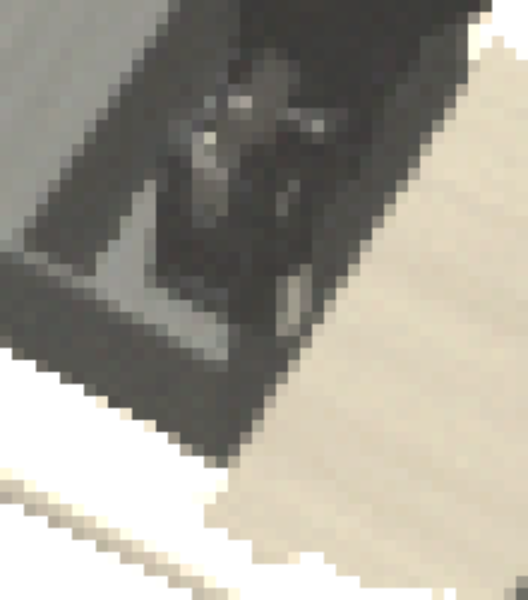

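View pics/s3z.png

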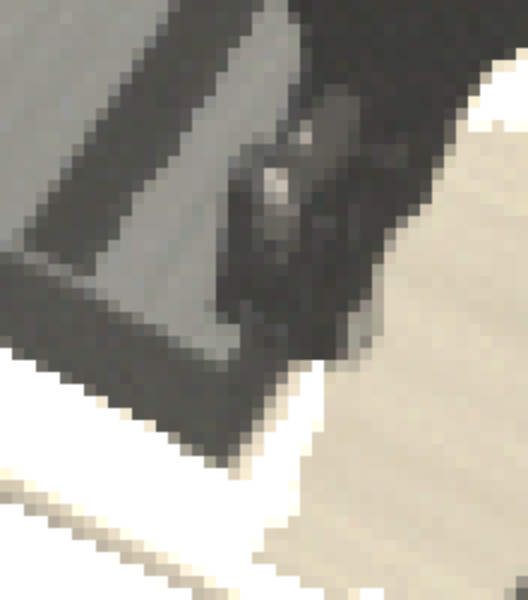

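```bash
python3 -c "
from h import *
np.set_printoptions(precision=4,suppress=True)
for n,u,v in(('s4 front',297,419),('s4 rear',359,430),('s4 bottommid',325,433),('s3 front',322,431),('s3 rear',375,450)):
  for y in(.27,.284):
    o,d=ray('side',209.6+u/5,219.6+v/5);p=o+d*(y-o[1])/d[1];print(n,p)
"
```

```text
s4 front [0.5242 0.27   0.0554]
s4 front [0.5158 0.284  0.0884]
s4 rear [0.4849 0.27   0.0798]
s4 rear [0.4776 0.284  0.1121]
s4 bottommid [0.5063 0.27   0.0553]
s4 bottommid [0.4984 0.284  0.0883]
s3 front [0.5082 0.27   0.0559]
s3 front [0.5003 0.284  0.0889]
s3 rear [0.4749 0.27   0.065 ]
s3 rear [0.4678 0.284  0.0977]
```

```bash
python3 -c "
import cv2
a=cv2.imread('pics/s1.png')[400:620,400:640];a=cv2.convertScaleAbs(a,alpha=3,beta=10);cv2.imwrite('pics/s1z.png',cv2.resize(a,None,fx=2.5,fy=2.5))
from h import *
np.set_printoptions(precision=4,suppress=True)
print('tin rear-left base',onz('side',209.6+325/5,219.6+491/5,.02))
print('tin rear-right base',onz('top',179.6+284/5,159.6+420/5,.02))
for n,u,v in(('bottom',500,562),('front',468,545)):
  for y in(.27,.284):
    o,d=ray('side',179.6+u/4,179.6+v/4);p=o+d*(y-o[1])/d[1];print(n,p)
"
```

```text
tin rear-left base [0.4977 0.2862 0.02  ]
tin rear-right base [0.479 0.166 0.02 ]
bottom [0.4132 0.27   0.0615]
bottom [0.4077 0.284  0.0943]
front [0.4377 0.27   0.0632]
front [0.4316 0.284  0.096 ]
```

View pics/s1z.png

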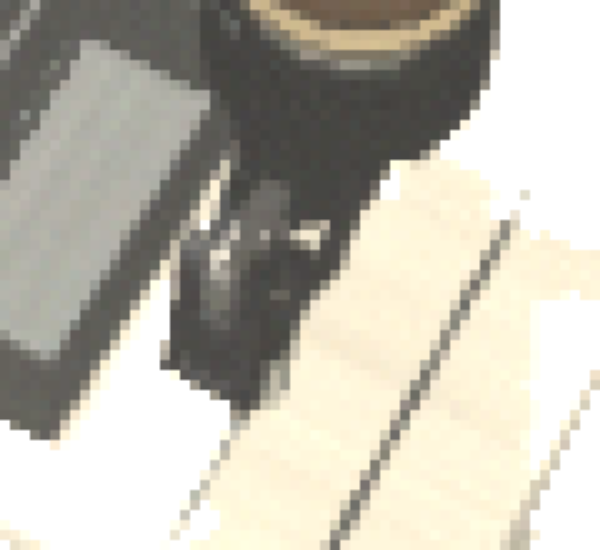

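```bash
python3 -c "
import cv2
from h import *
np.set_printoptions(precision=4,suppress=True)
a=cv2.imread('pics/t1.png')[420:600,180:380];a=cv2.convertScaleAbs(a,alpha=2.5,beta=10);cv2.imwrite('pics/t1z.png',cv2.resize(a,None,fx=3,fy=3))
for z in(.05,.08,.13):
  print(z,[onz('top',159.6+u/4,139.6+v/4,z)[:2] for u,v in((308,485),(308,525),(245,485))])
"
```

```text
0.05 [array([0.4226, 0.1616]), array([0.3898, 0.1613]), array([0.4224, 0.2136])]
0.08 [array([0.4241, 0.1584]), array([0.392 , 0.1581]), array([0.424 , 0.2094])]
0.13 [array([0.4267, 0.1532]), array([0.3956, 0.1529]), array([0.4265, 0.2025])]
```

View pics/t1z.png

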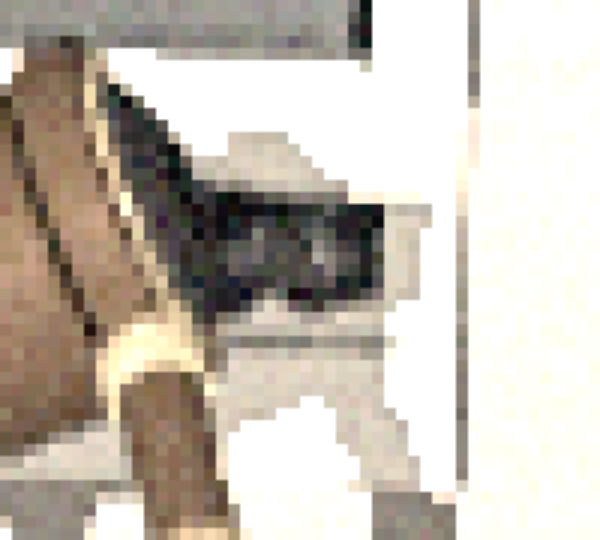

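The fully open fingers evidently end well behind the TCP, so they ride near the rim. I back off, half-close the jaws so the tips come forward, and go lower.

Emit:
carry_out(
  steps=[
    [[0, 1.5, 0], 0],
    [[0, 1.5, 0], 0],
    [[0, 0, 0], 0],
    [[0, 0, 0], 0],
    [[0, 0, 0.5], 0],
    [[0, 0, 0.5], 0],
    [[0, 0, 0], 0],
    [[0, 0, 0], 0],
  ],
  claw=0,
)

```text
time_s: 6.38
tcp_pos: [0.4633, 0.2272, 0.0318]
eef_rot: [[-0.021, -1.0, -0.001], [-1.0, 0.021, -0.0], [0.0, 0.001, -1.0]]
wrist_force: [-0.2, -0.2, 0.2]
gripper_width: 0.504
```

```bash
python3 -c "
from h import *
import cv2
shot('side','s5',210,220,350,330,5)
a=cv2.imread('pics/s5.png')[250:550,200:500];a=cv2.convertScaleAbs(a,alpha=2.5,beta=10);cv2.imwrite('pics/s5z.png',cv2.resize(a,None,fx=2,fy=2))
"
```

```text
(no output)
```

View pics/s5z.png

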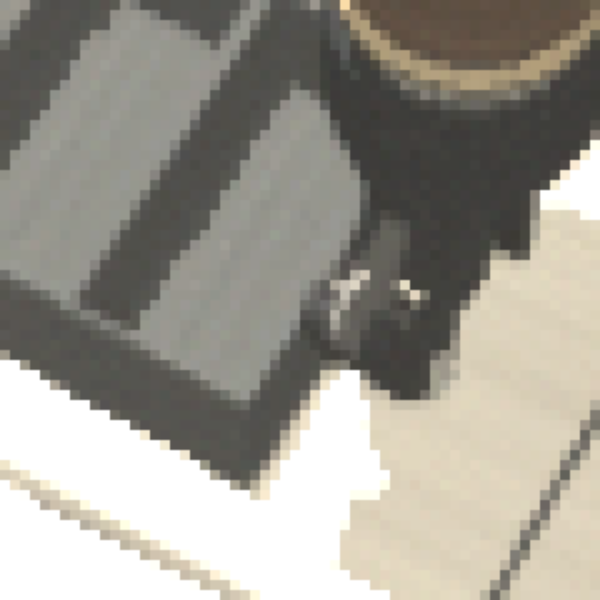

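Emit:
carry_out(
  steps=[
    [[0, -0.6, 0], 0],
    [[0, -0.6, 0], 0],
    [[0, -0.4, 0], 0],
    [[0, -0.4, 0], 0],
    [[0, -0.4, 0], 0],
    [[0, -0.4, 0], 0],
  ],
)

```text
time_s: 6.93
tcp_pos: [0.487, 0.2264, 0.032]
eef_rot: [[-0.021, -1.0, -0.01], [-1.0, 0.021, -0.001], [0.002, 0.01, -1.0]]
wrist_force: [-9.3, 1.0, 8.6]
gripper_width: 0.5
```

Emit:
carry_out(
  steps=[
    [[0, -0.3, -0.1], 0],
    [[0, -0.3, -0.1], 0],
    [[0, -0.3, -0.1], 0],
    [[0, -0.3, 0], 0],
  ],
)

```text
time_s: 7.27
tcp_pos: [0.5026, 0.2263, 0.035]
eef_rot: [[-0.021, -1.0, -0.002], [-1.0, 0.021, -0.001], [0.001, 0.002, -1.0]]
wrist_force: [-2.3, -0.3, -1.3]
gripper_width: 0.5
```

```bash
python3 -c "
from h import *
import cv2
shot('side','s6',210,220,350,330,5)
from workcell import read_state
s=read_state();print(s['wrist_force'],s['ft_torque'],s['tcp_pos'])
"
```

```text
[-1.72558525  0.11908182 -2.24456844] [0.00299674 0.37634021 0.04325807] [0.50384372 0.22647801 0.03528117]
```

View pics/s6.png

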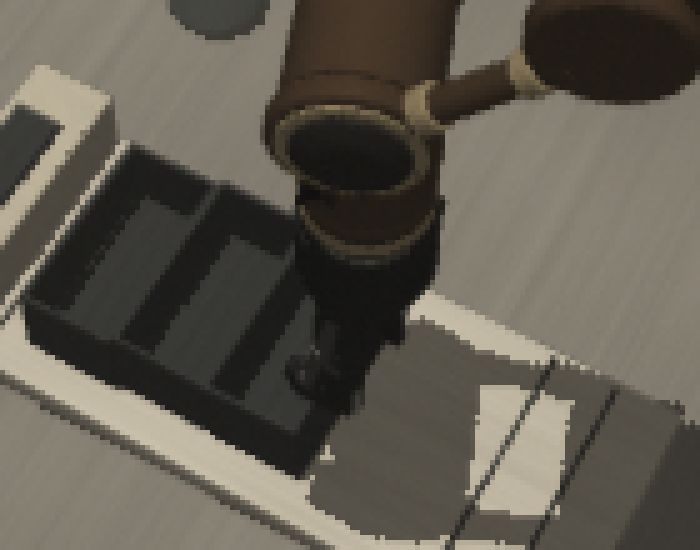

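The friction preload is gone (push force about 2 N) and the row is straight, with its front corner moved to about (30,300) in the crop. I continue.

Emit:
carry_out(
  steps=[
    [[0, -0.35, 0], 0],
    [[0, -0.35, 0], 0],
    [[0, -0.35, 0], 0],
    [[0, -0.35, 0], 0],
  ],
)

```text
time_s: 7.65
tcp_pos: [0.5176, 0.2263, 0.0354]
eef_rot: [[-0.02, -1.0, -0.0], [-1.0, 0.02, -0.0], [0.0, 0.0, -1.0]]
wrist_force: [-3.5, -0.7, -1.5]
gripper_width: 0.493
```

Emit:
carry_out(
  steps=[
    [[0, -0.3, -0.05], 0],
    [[0, -0.3, 0], 0],
    [[0, -0.3, 0], 0],
    [[0, -0.3, 0], 0],
  ],
)

```text
time_s: 7.98
tcp_pos: [0.5296, 0.2261, 0.036]
eef_rot: [[-0.02, -1.0, 0.0], [-1.0, 0.02, 0.0], [-0.0, -0.0, -1.0]]
wrist_force: [-3.5, -1.1, -2.5]
gripper_width: 0.5
```

```bash
python3 -c "
from h import *
import cv2
shot('side','s7',180,210,320,320,5);shot('top','t7',180,145,270,265,5)
from workcell import read_state
s=read_state();print(s['wrist_force'],s['ft_torque'],s['tcp_pos'])
"
```

```text
[-1.58111416  0.01333077 -0.63512022] [-0.00763027  0.27234295 -0.02289672] [0.53050058 0.22618957 0.03624631]
```

View pics/s7.png

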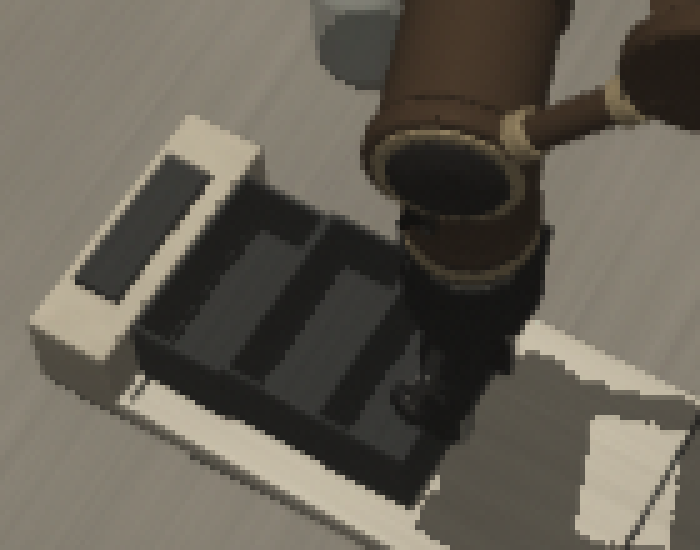

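View pics/t7.png

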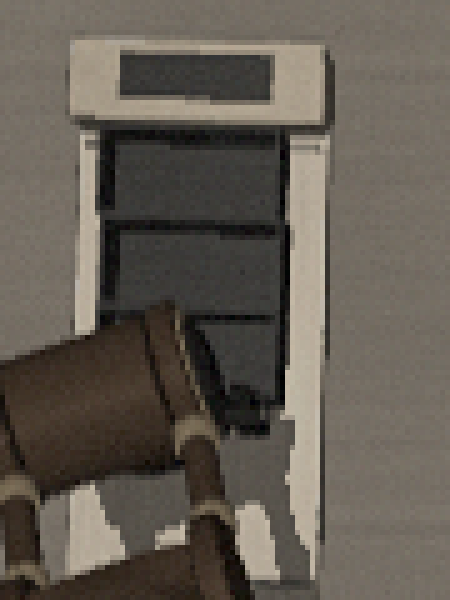

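Close to home: a gap of about 1.5 px (about 5 mm) remains at the stop. Finishing slowly while watching the force.

Emit:
carry_out(
  steps=[
    [[0, -0.2, 0], 0],
    [[0, -0.2, 0], 0],
    [[0, -0.1, 0], 0],
  ],
)

```text
time_s: 8.33
tcp_pos: [0.5341, 0.226, 0.0361]
eef_rot: [[-0.02, -1.0, -0.001], [-1.0, 0.02, -0.0], [0.0, 0.001, -1.0]]
wrist_force: [-4.5, 0.2, 0.0]
gripper_width: 0.497
```

Emit:
carry_out(
  steps=[
    [[0, -0.1, 0], 0],
    [[0, -0.1, 0], 0],
  ],
)

```text
time_s: 8.5
tcp_pos: [0.5344, 0.2256, 0.0354]
eef_rot: [[-0.02, -1.0, -0.004], [-1.0, 0.02, -0.001], [0.001, 0.004, -1.0]]
wrist_force: [-7.4, -0.4, -0.7]
gripper_width: 0.5
```

Emit:
carry_out(
  steps=[
    [[0, -0.1, 0], 0],
    [[0, -0.1, 0], 0],
  ],
)

```text
time_s: 8.67
tcp_pos: [0.5344, 0.2253, 0.0347]
eef_rot: [[-0.02, -1.0, -0.008], [-1.0, 0.02, -0.002], [0.002, 0.008, -1.0]]
wrist_force: [-9.5, 0.0, 0.3]
gripper_width: 0.499
```

Stalled at x=0.5344 with the force rising, so the row is home (predicted 0.534). Backing off straight, then lifting.

Emit:
carry_out(
  steps=[
    [[0, 0.2, 0], 0],
    [[0, 0.5, 0], 0],
    [[0, 1, 0], 0],
    [[0, 2, 0], 0],
    [[0, 3, -1], 0],
    [[0, 3, -3], 0],
    [[0, 3, -4], 0],
    [[0, 2, -4], 0],
  ],
)

```text
time_s: 9.33
tcp_pos: [0.3956, 0.2283, 0.1462]
eef_rot: [[-0.02, -1.0, -0.001], [-1.0, 0.02, -0.001], [0.001, 0.001, -1.0]]
wrist_force: [0.3, 0.2, 1.0]
gripper_width: 0.502
```

Emit:
carry_out(
  steps=[
    [[4, 0.5, -1], 0],
    [[4, 0.5, -1], 0],
    [[4, 0.5, 0], 0],
    [[4, 0.5, 0], 0],
    [[4, 0, 0], 0],
  ],
  claw=1,
)

```text
time_s: 9.75
tcp_pos: [0.3747, 0.0279, 0.1675]
eef_rot: [[-0.019, -1.0, 0.006], [-1.0, 0.019, -0.001], [0.001, -0.006, -1.0]]
wrist_force: [1.0, 0.0, 0.0]
gripper_width: 1.001
```

```bash
python3 -c "
from h import *
import cv2
shot('side','s8',180,210,320,320,5);shot('top','t8',150,145,300,265,5)
"
```

```text
(no output)
```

View pics/s8.png

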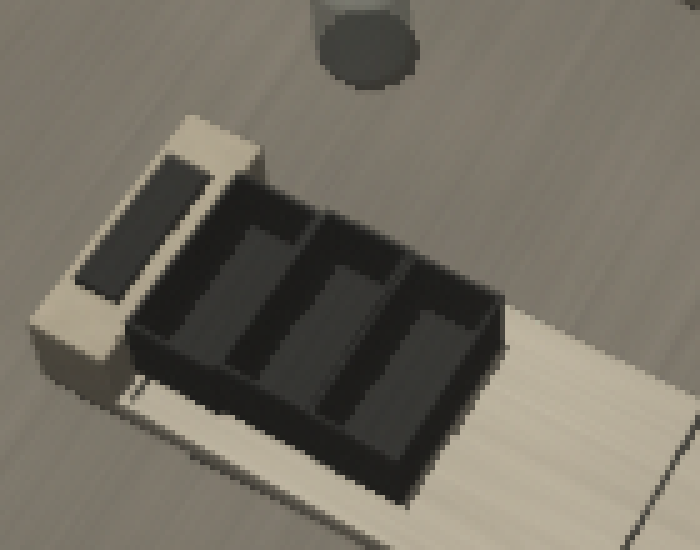

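View pics/t8.png

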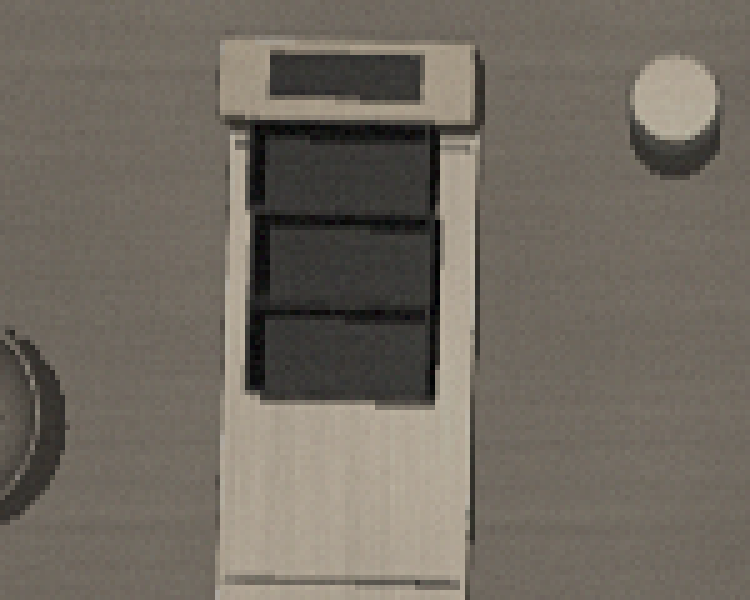

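The tins are home, closed up and straight, with the jar and bowl in place. For the toggle, the tool can only turn about its own z, so it stays vertical. The plan is to open the jaws fully and turn them along console x. The body then stays in front of the guard's front bar while the overhanging forward finger reaches under it. First I turn by −81°.

Emit:
carry_out(
  steps=[
    [[2, 0, -0.5], -6.8],
    [[0, 0, -0.5], -6.8],
    [[0, 0, -0.5], -6.8],
    [[0, 0, -0.5], -6.8],
    [[0, 0, 0], -6.8],
    [[0, 0, 0], -6.8],
    [[0, 0, 0], -6.8],
    [[0, 0, 0], -6.8],
  ],
)

```text
time_s: 10.52
tcp_pos: [0.3751, 0.0098, 0.1869]
eef_rot: [[0.805, -0.593, 0.004], [-0.593, -0.805, -0.0], [0.004, -0.002, -1.0]]
wrist_force: [0.3, -0.7, -0.7]
gripper_width: 0.999
```

Emit:
carry_out(
  steps=[
    [[0, 0, 0], -6.8],
    [[0, 0, 0], -6.8],
    [[0, 0, 0], -6.8],
    [[0, 0, 0], -6.4],
    [[-1, 3.5, 0], 0],
    [[-1, 3.5, 0], 0],
    [[0, 3.5, 0], 0],
    [[0, 3.5, 0], 0],
  ],
)

```text
time_s: 11.18
tcp_pos: [0.3306, -0.1261, 0.187]
eef_rot: [[0.985, -0.171, 0.005], [-0.171, -0.985, -0.002], [0.005, 0.001, -1.0]]
wrist_force: [0.4, -0.7, -0.8]
gripper_width: 1.0
```

```bash
cat >> h.py <<'E'
YAW=-0.172
ex=np.array([np.cos(YAW),np.sin(YAW)]);ey=np.array([-ex[1],ex[0]])
FB=.5413;TY=-.139   # front bar along ex, toggle along ey
E
python3 -c "
from h import *
from workcell import read_state
s=read_state();p=s['tcp_pos'];R=s['eef_rot'];print(p,R[:,0],'ex',p[:2]@ex,'ey',p[:2]@ey)
shot('top','t9',290,150,460,270,4);shot('side','s9',260,70,410,210,4)
"
```

```text
[ 0.33057944 -0.12609176  0.18700558] [ 0.98528368 -0.17085313  0.0050281 ] ex 0.34728255312050493 ey -0.0676514813551617
```

View pics/t9.png

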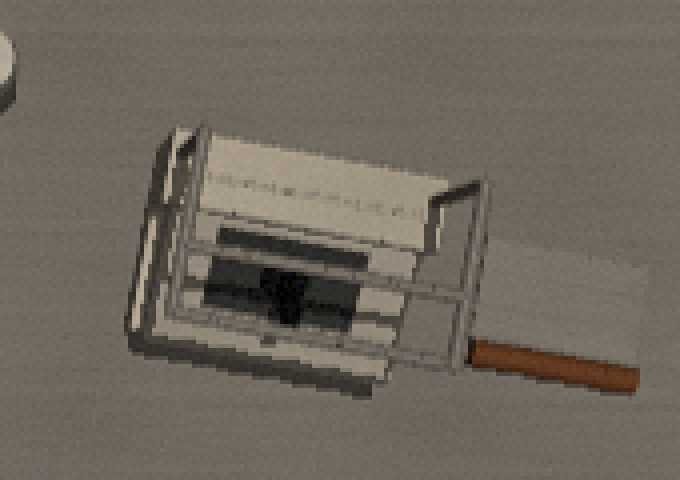

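View pics/s9.png

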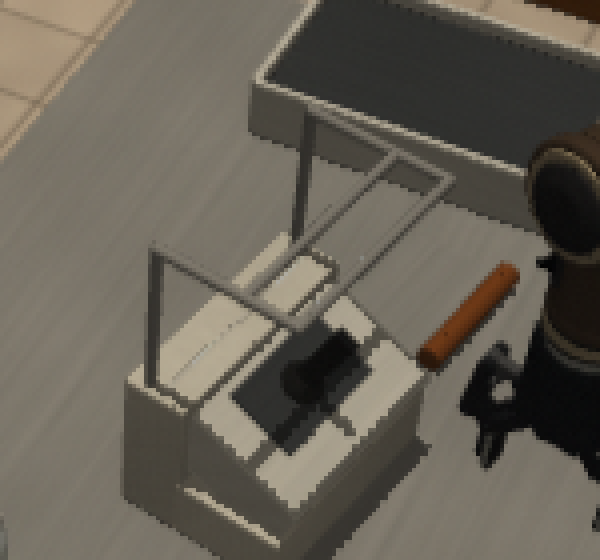

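```bash
python3 -c "
from h import *
import cv2
shot('side','s10',360,140,440,230,7)
a=cv2.imread('pics/s10.png');a=cv2.convertScaleAbs(a,alpha=2,beta=10);cv2.imwrite('pics/s10b.png',a)
# predicted grid in tool plane
p=np.array([.3306,-.1261,.187]);
for off in(0,.0425,.057,.07):
  print(off,[(proj('side',[*(p[:2]+ex*off),p[2]+h])-[359.6,139.6])*7//1 for h in(0,.013,.04,.08,.14)])
"
```

```text
0 [array([231., 437.]), array([237., 418.]), array([249., 377.]), array([267., 314.]), array([297., 213.])]
0.0425 [array([143., 388.]), array([148., 369.]), array([158., 327.]), array([175., 264.]), array([201., 163.])]
0.057 [array([113., 371.]), array([118., 352.]), array([128., 310.]), array([144., 247.]), array([168., 146.])]
0.07 [array([ 87., 357.]), array([ 91., 337.]), array([101., 296.]), array([116., 232.]), array([140., 130.])]
```

View pics/s10b.png

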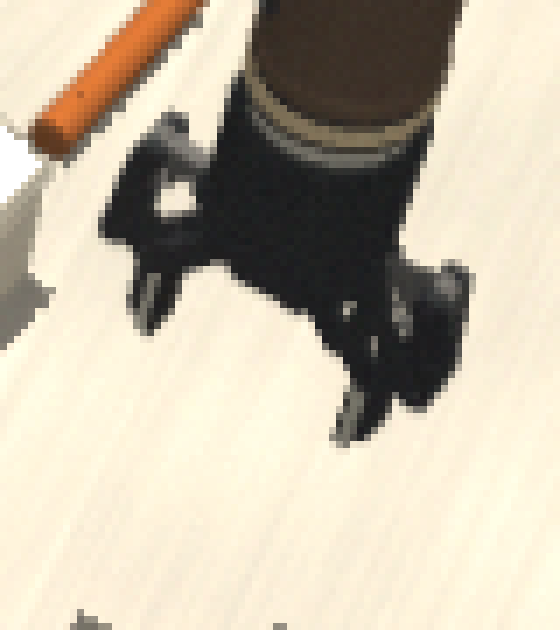

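```bash
python3 -c "
from h import *
np.set_printoptions(precision=3,suppress=True)
p=np.array([.3306,-.1261,.187])
def sol(u,v,lat):
  o,d=ray('side',359.6+u/7,139.6+v/7);q=p[:2]+ey*lat
  t=((q-o[:2])@ey)/(d[:2]@ey);w=o+d*t;return (w[:2]-p[:2])@ex,w[2]-p[2]
for n,u,v in(('knuckle low outer',103,235),('knuckle top',172,115),('knuckle left top',135,150),('tip L',148,332),('tipR',345,445),('bodyL',215,190),('bodyL2',235,100),('bodyR',405,200),('ringR',440,105),('knR low',415,408),('knR outer',466,310),('knR top',455,265)):
  print(n,[np.array(sol(u,v,l)) for l in(-.013,0,.013)])
"
```

```text
knuckle low outer [array([0.081, 0.059]), array([0.075, 0.074]), array([0.07, 0.09])]
knuckle top [array([0.064, 0.142]), array([0.059, 0.156]), array([0.054, 0.171])]
knuckle left top [array([0.076, 0.114]), array([0.07 , 0.129]), array([0.065, 0.143])]
tip L [array([0.051, 0.018]), array([0.047, 0.034]), array([0.042, 0.05 ])]
tipR [array([-0.042,  0.016]), array([-0.046,  0.032]), array([-0.049,  0.048])]
bodyL [array([0.039, 0.116]), array([0.034, 0.13 ]), array([0.03 , 0.145])]
bodyL2 [array([0.04 , 0.166]), array([0.036, 0.18 ]), array([0.031, 0.194])]
bodyR [array([-0.034,  0.16 ]), array([-0.038,  0.174]), array([-0.042,  0.188])]
ringR [array([-0.036,  0.213]), array([-0.039,  0.226]), array([-0.043,  0.239])]
knR low [array([-0.064,  0.057]), array([-0.067,  0.073]), array([-0.071,  0.088])]
knR outer [array([-0.07 ,  0.122]), array([-0.073,  0.137]), array([-0.076,  0.151])]
knR top [array([-0.06 ,  0.142]), array([-0.063,  0.156]), array([-0.067,  0.17 ])]
```

The forward knuckle overhangs the axis by about 72 mm at 75–155 mm above the TCP, and the body half-width along the jaws is about 38 mm. This clears the front bar with the axis at console x ≈ −94 mm and TCP z ≈ 0.095. I go to the toggle's right side first, staying in front of the guard.

Emit:
carry_out(
  steps=[
    [[0, 3, 0], 0],
    [[0, 3, 0], 0],
    [[0, 3, 0], 0],
    [[2, 2.6, 0], 0],
    [[3, 0, 0], 0],
    [[3, 0, 1], 0],
    [[2, 0, 2], 0],
    [[0, 0, 2], 0],
  ],
)

```text
time_s: 12.0
tcp_pos: [0.415, -0.2575, 0.1374]
eef_rot: [[0.985, -0.17, 0.008], [-0.17, -0.985, -0.004], [0.009, 0.003, -1.0]]
wrist_force: [-0.0, 0.4, 0.2]
gripper_width: 0.999
```

Emit:
carry_out(
  steps=[
    [[0, 0, 2], 0],
    [[0, 0, 2], 0],
    [[0, 0, 0], 0],
    [[0, 0, 0], 0],
    [[0, 0, 0], 0],
  ],
)

```text
time_s: 12.42
tcp_pos: [0.4097, -0.2563, 0.0971]
eef_rot: [[0.985, -0.172, 0.002], [-0.172, -0.985, -0.001], [0.002, 0.001, -1.0]]
wrist_force: [-0.4, -0.1, 0.9]
gripper_width: 0.996
```

```bash
python3 -c "
from h import *
from workcell import read_state
s=read_state();p=s['tcp_pos'];R=s['eef_rot'];print(p,R[:,0],'ex',p[:2]@ex-FB-.048,'ey',p[:2]@ey-TY,s['wrist_force'])
shot('top','t11',290,150,450,270,4);shot('side','s11',260,70,410,210,4)
"
```

```text
[ 0.40968142 -0.2563331   0.09711465] [ 0.98517122 -0.1715627   0.00197486] ex -0.14179143538661682 ey -0.04343248505384403 [-0.37539296 -0.05715225  0.88440668]
```

View pics/t11.png

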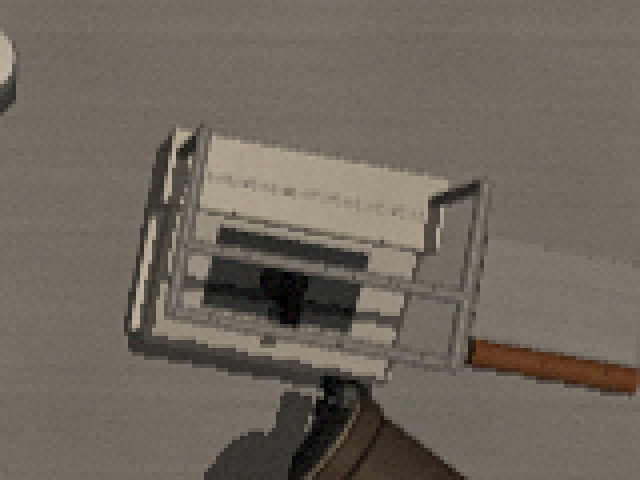

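View pics/s11.png

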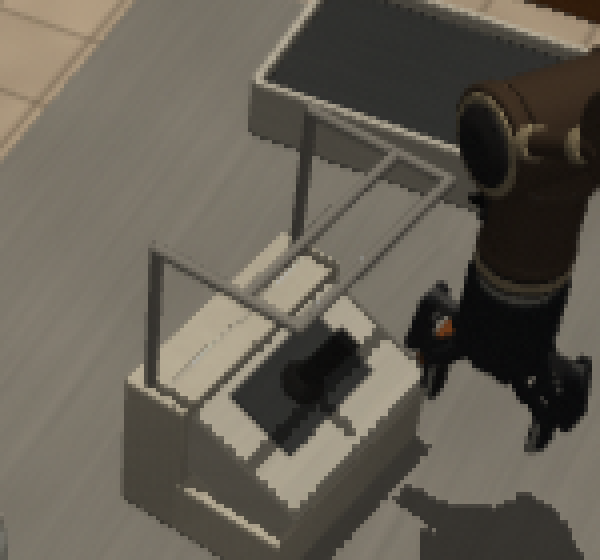

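Emit:
carry_out(
  steps=[
    [[1, 0, 0], 0],
    [[1, 0, 0], 0],
    [[1, 0, 0], 0],
    [[0.5, 0, 0], 0],
    [[0, 0, 0], 0],
    [[0, 0, 0], 0],
  ],
)

```text
time_s: 13.02
tcp_pos: [0.443, -0.2629, 0.0959]
eef_rot: [[0.985, -0.173, -0.0], [-0.173, -0.985, 0.0], [-0.0, -0.0, -1.0]]
wrist_force: [-0.2, -0.8, -0.5]
gripper_width: 1.004
```

```bash
cat > m.py <<'E'
from h import *
import sys
from workcell import read_state
s=read_state();p=s['tcp_pos'];print(p,'cx',p[:2]@ex-FB-.048,'cy',p[:2]@ey-TY,s['wrist_force'])
n=sys.argv[1]
shot('top','t'+n,300,160,420,260,5);shot('side','s'+n,270,90,400,200,5)
E
python3 m.py 12
```

```text
[ 0.44301205 -0.26287906  0.09593   ] cx -0.10783225642990553 cy -0.044177206701966176 [-0.19408025 -0.75027601 -0.45022132]
```

View pics/t12.png

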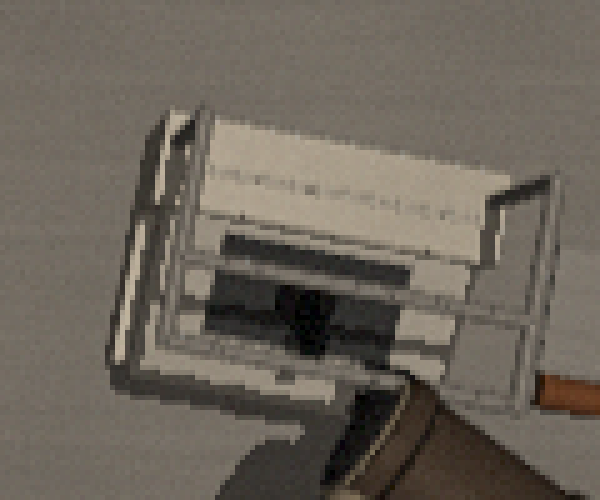

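View pics/s12.png

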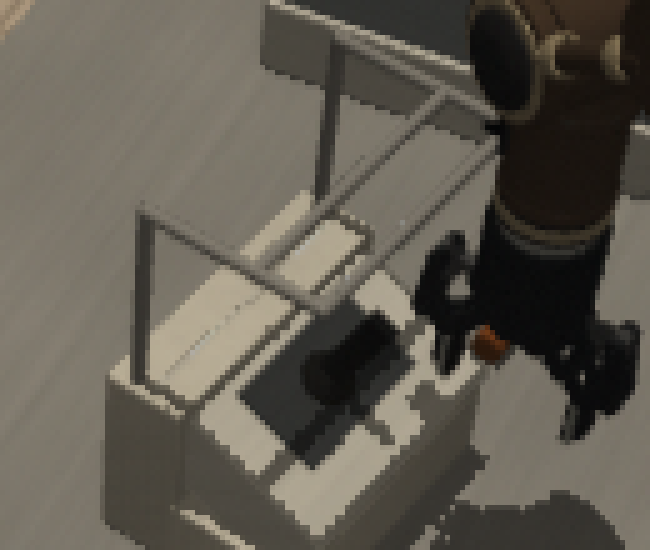

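Emit:
carry_out(
  steps=[
    [[0.5, 0, 0], 0],
    [[0.5, 0, 0], 0],
    [[0.2, 0, 0], 0],
    [[0, 0, 0], 0],
    [[0, 0, 0], 0],
  ],
)

```text
time_s: 13.53
tcp_pos: [0.4546, -0.2649, 0.096]
eef_rot: [[0.985, -0.173, -0.0], [-0.173, -0.985, 0.0], [-0.0, -0.0, -1.0]]
wrist_force: [-0.7, -0.5, -1.3]
gripper_width: 1.004
```

```bash
python3 m.py 13
```

```text
[ 0.45461566 -0.26493687  0.09603595] cx -0.09604766488102547 cy -0.044218655858802636 [-0.71580615 -0.51309592 -1.34266131]
```

View pics/s13.png

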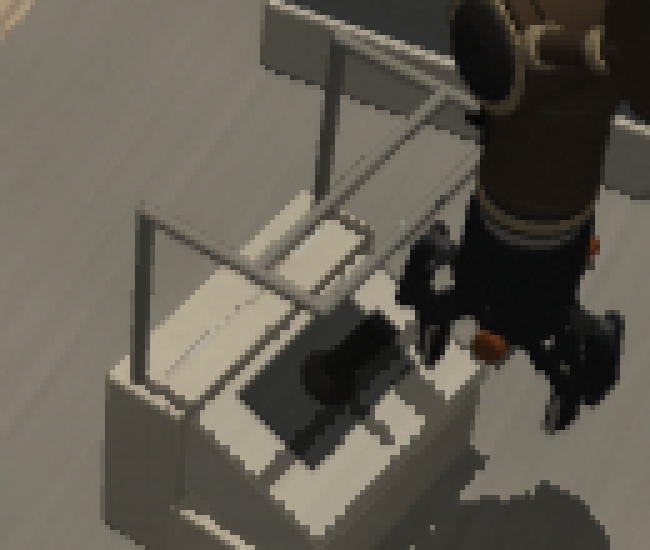

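View pics/t13.png

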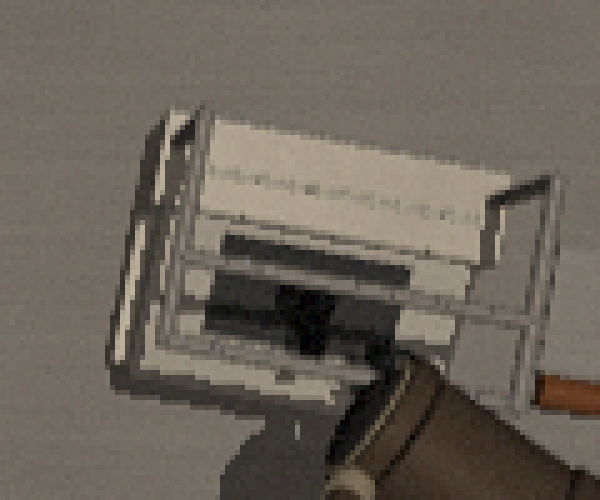

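The forward finger and knuckle sit just right of the toggle tip (top crop: knuckle at (385,345), tip at (318,340)), and there is no contact force. Now pushing to the left.

Emit:
carry_out(
  steps=[
    [[0, -1, 0], 0],
    [[0, -0.7, 0], 0],
    [[0, -0.6, 0], 0],
    [[0, -0.6, 0], 0],
    [[0, -0.6, 0], 0],
    [[0, 0, 0], 0],
  ],
)

```text
time_s: 14.13
tcp_pos: [0.4606, -0.2292, 0.096]
eef_rot: [[0.985, -0.172, -0.0], [-0.172, -0.985, 0.0], [-0.0, -0.0, -1.0]]
wrist_force: [-1.0, -0.8, 0.5]
gripper_width: 1.002
```

```bash
python3 m.py 14
```

```text
[ 0.46060998 -0.22924726  0.09604149] cx -0.09625018862266695 cy -0.008029720290065823 [-0.97221469 -0.83380168  0.46592884]
```

View pics/s14.png

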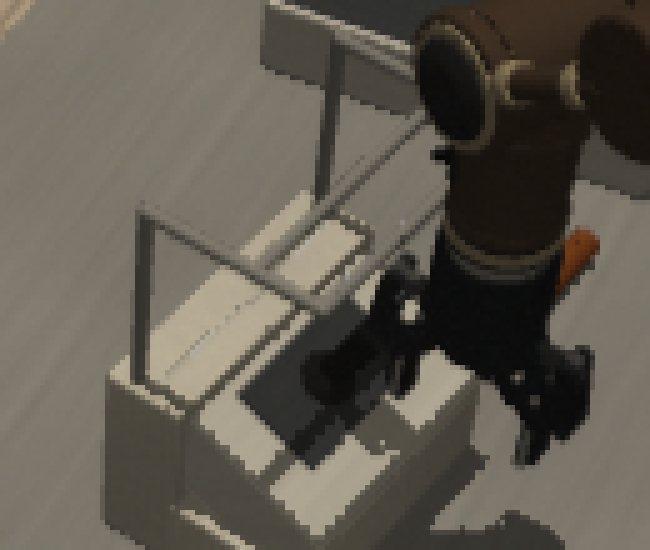

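View pics/t14.png

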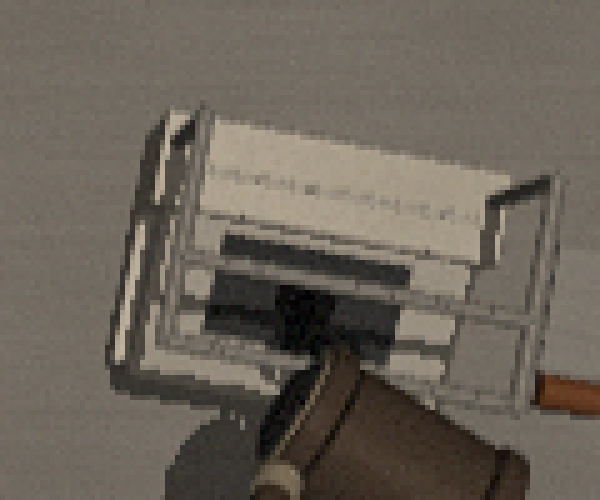

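Emit:
carry_out(
  steps=[
    [[0, -0.4, 0], 0],
    [[0, -0.4, 0], 0],
    [[0, -0.4, 0], 0],
    [[0, 0, 0], 0],
  ],
)

```text
time_s: 14.57
tcp_pos: [0.4628, -0.2182, 0.0961]
eef_rot: [[0.985, -0.173, 0.0], [-0.173, -0.985, 0.0], [0.0, -0.0, -1.0]]
wrist_force: [-1.1, -1.7, 1.8]
gripper_width: 1.002
```

```bash
python3 m.py 15
```

```text
[ 0.46276725 -0.2182189   0.09613892] cx -0.09601228702233851 cy 0.003205134580578084 [-1.06659565 -1.68036962  1.77848775]
```

View pics/s15.png

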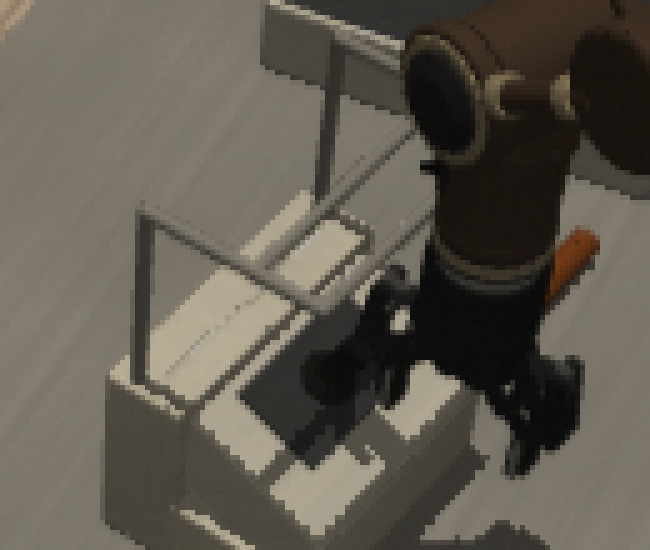

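View pics/t15.png

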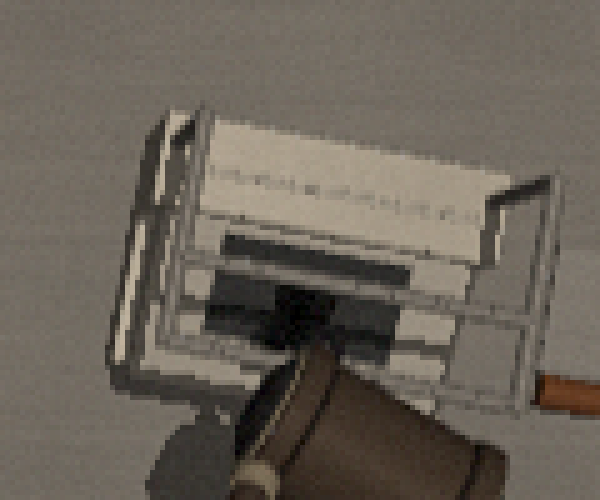

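The toggle is leaning left and the force is growing as a spring would. I continue in small steps until it hits its stop.

Emit:
carry_out(
  steps=[
    [[0, -0.3, 0], 0],
    [[0, -0.3, 0], 0],
    [[0, 0, 0], 0],
  ],
)

```text
time_s: 14.92
tcp_pos: [0.4638, -0.2124, 0.0962]
eef_rot: [[0.985, -0.173, 0.0], [-0.173, -0.985, 0.0], [0.0, -0.0, -1.0]]
wrist_force: [-1.6, -2.7, 1.9]
gripper_width: 0.998
```

Emit:
carry_out(
  steps=[
    [[0, -0.3, 0], 0],
    [[0, -0.2, 0], 0],
    [[0, 0, 0], 0],
  ],
)

```text
time_s: 15.17
tcp_pos: [0.4647, -0.2075, 0.0962]
eef_rot: [[0.985, -0.173, 0.0], [-0.173, -0.985, 0.0], [0.0, -0.0, -1.0]]
wrist_force: [-1.2, -1.7, 1.2]
gripper_width: 0.999
```

Emit:
carry_out(
  steps=[
    [[0, -0.2, 0], 0],
    [[0, -0.2, 0], 0],
    [[0, 0, 0], 0],
  ],
)

```text
time_s: 15.42
tcp_pos: [0.4651, -0.2066, 0.0967]
eef_rot: [[0.985, -0.174, 0.0], [-0.174, -0.985, -0.005], [0.001, 0.005, -1.0]]
wrist_force: [-5.3, -10.8, 1.8]
gripper_width: 0.999
```

The force jumped to 11 N and motion stalled, so the toggle is at its stop. Check, then hold.

Emit:
carry_out(
  steps=[
    [[0, 0, 0], 0],
    [[0, 0, 0], 0],
    [[0, 0, 0], 0],
    [[0, 0, 0], 0],
    [[0, 0, 0], 0],
    [[0, 0, 0], 0],
    [[0, 0, 0], 0],
    [[0, 0, 0], 0],
  ],
)

```text
time_s: 16.08
tcp_pos: [0.4651, -0.2066, 0.0968]
eef_rot: [[0.985, -0.175, 0.0], [-0.175, -0.985, -0.004], [0.001, 0.004, -1.0]]
wrist_force: [-5.4, -10.1, 2.4]
gripper_width: 0.997
```

```bash
python3 m.py 16
```

```text
[ 0.46508074 -0.20661535  0.09679657] cx -0.09571891579065885 cy 0.015033429197735246 [ -5.42568089 -10.06941611   2.40823188]
```

View pics/t16.png

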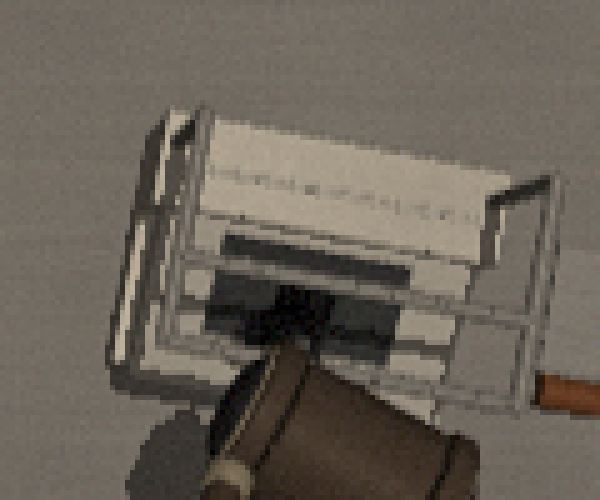

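View pics/s16.png

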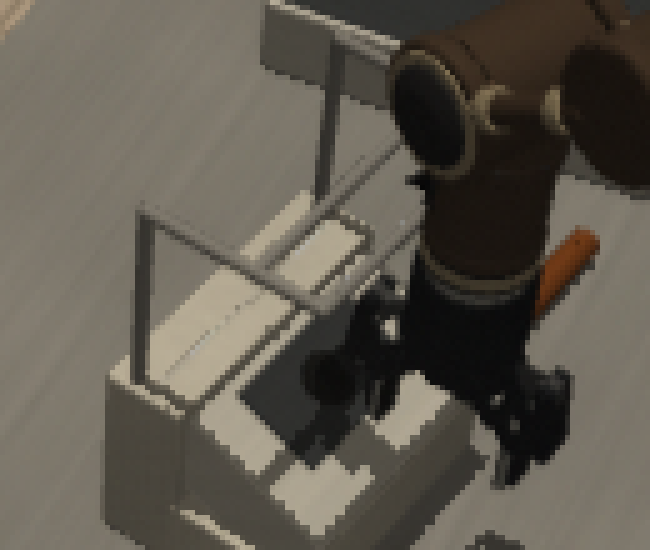

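The tip has moved about 41 mm left of its rest position (top crop (318,340) → (250,328); 37 mm expected at the stop). Hold longer, then release to the right.

Emit:
carry_out(
  steps=[
    [[0, 0, 0], 0],
    [[0, 0, 0], 0],
    [[0, 0, 0], 0],
    [[0, 0, 0], 0],
    [[0, 0, 0], 0],
    [[0, 0, 0], 0],
    [[0, 0, 0], 0],
    [[0, 0, 0], 0],
  ],
)

```text
time_s: 16.85
tcp_pos: [0.4651, -0.2066, 0.0968]
eef_rot: [[0.985, -0.175, 0.0], [-0.175, -0.985, -0.004], [0.001, 0.004, -1.0]]
wrist_force: [-5.3, -9.8, 2.6]
gripper_width: 1.001
```

Emit:
carry_out(
  steps=[
    [[0, 0.4, 0], 0],
    [[0, 0.8, 0], 0],
    [[0, 0.8, 0], 0],
    [[0, 0.8, 0], 0],
    [[0, 0.8, 0], 0],
    [[0, 0.8, 0], 0],
    [[0, 0.8, 0], 0],
    [[0, 0.8, 0], 0],
  ],
)

```text
time_s: 17.52
tcp_pos: [0.4545, -0.2635, 0.0958]
eef_rot: [[0.985, -0.173, -0.0], [-0.173, -0.985, 0.0], [-0.0, -0.0, -1.0]]
wrist_force: [0.3, 0.4, 0.7]
gripper_width: 1.001
```

```bash
python3 m.py 17
```

```text
[ 0.45454568 -0.26352691  0.09580164] cx -0.09635792660672744 cy -0.04284148269191895 [0.32064182 0.38801585 0.71447628]
```

View pics/s17.png

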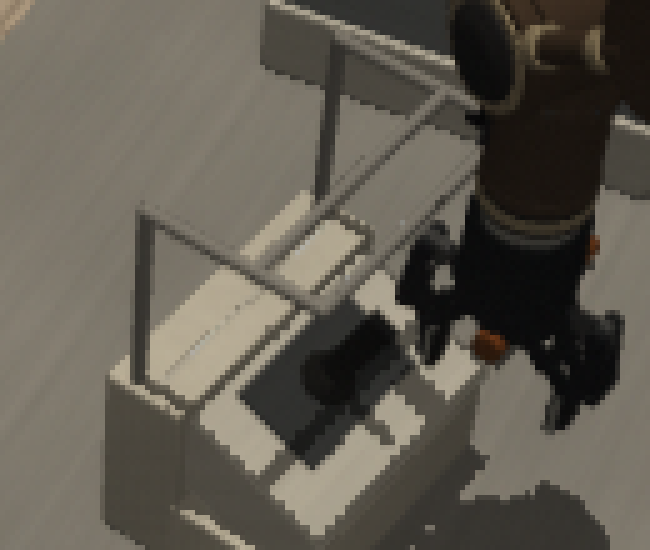

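View pics/t17.png

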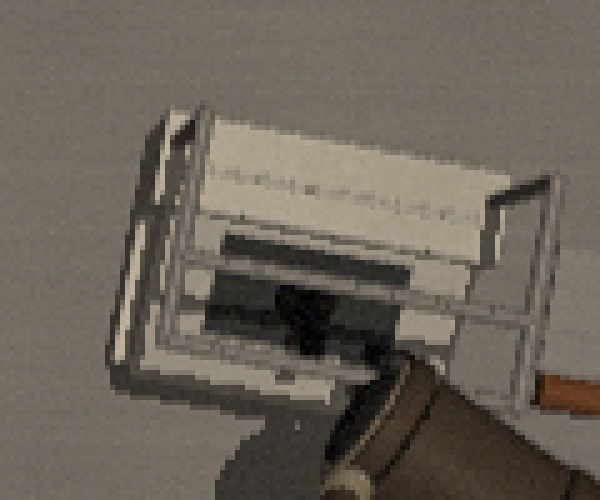

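The toggle is back at centre, matching the pre-push view. Withdrawing straight back from under the guard.

Emit:
carry_out(
  steps=[
    [[-1, 0, 0], 0],
    [[-2, 0, 0], 0],
    [[-2, 0, 0], 0],
    [[-3, 0, 0], 0],
    [[-3, 0, 0], 0],
    [[-2, 0, -2], 0],
    [[0, 0, -2], 0],
    [[0, 0, 0], 0],
  ],
)

```text
time_s: 18.28
tcp_pos: [0.3271, -0.2412, 0.1388]
eef_rot: [[0.985, -0.174, 0.004], [-0.174, -0.985, -0.004], [0.005, 0.003, -1.0]]
wrist_force: [0.7, -1.0, 0.6]
gripper_width: 1.001
```

Emit:
carry_out(
  steps=[
    [[0, 0, 0], 0],
    [[0, 0, 0], 0],
    [[0, 0, 0], 0],
    [[0, 0, 0], 0],
  ],
)

```text
time_s: 18.62
tcp_pos: [0.3264, -0.2397, 0.135]
eef_rot: [[0.985, -0.173, -0.002], [-0.173, -0.985, 0.002], [-0.002, -0.001, -1.0]]
wrist_force: [0.5, -0.1, 0.5]
gripper_width: 0.998
```

```bash
python3 -c "
from h import *
import cv2
shot('top','t18');shot('side','s18')
a=cv2.imread('pics/t0.png') if 0 else None
t0=cv2.imread('pics/top0.png');t1=cv2.imread('pics/t18.png')
s0=cv2.imread('pics/side0.png');s1=cv2.imread('pics/s18.png')
for n,i,j,bx in(('bowl',t0,t1,(105,200,170,260)),('jar',t0,t1,(268,148,302,190)),('scraper',t0,t1,(405,205,460,252)),('console',t0,t1,(318,175,412,255)),('console side',s0,s1,(290,90,372,215)),('jar side',s0,s1,(235,185,270,230)),('scraper side',s0,s1,(362,130,392,165))):
  x0,y0,x1,y1=bx;d=cv2.absdiff(i,j)[y0:y1,x0:x1].max(2);print(n,(d>40).sum())
np.set_printoptions(precision=4,suppress=True)
"
```

```text
bowl 0
jar 0
scraper 0
console 0
console side 0
jar side 0
scraper side 54
```

View pics/t18.png

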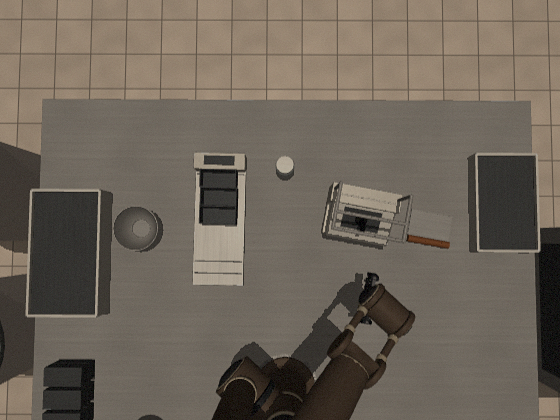

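View pics/s18.png

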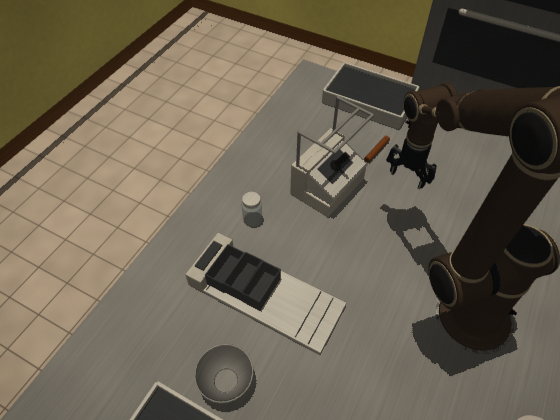

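The top view is identical to the start for the bowl, jar, scraper and console, toggle included. The "scraper side" difference is the gripper coming into that crop. Last numeric check of the tins' seating.

```bash
python3 -c "
from h import *
np.set_printoptions(precision=4,suppress=True)
shot('side','s19',195,230,290,312,8)
s=lambda x,y:(180+x/5-.4,210+y/5-.4)
print('rear near rim L,R',onz('side',*s(405,463),.075),onz('side',*s(503,297),.075))
print('front far rim L,R',onz('side',*s(130,324),.075),onz('side',*s(238,177),.075))
"
```

```text
rear near rim L,R [0.5413 0.2862 0.075 ] [0.5436 0.1682 0.075 ]
front far rim L,R [0.7231 0.2852 0.075 ] [0.722 0.171 0.075]
```

View pics/s19.png

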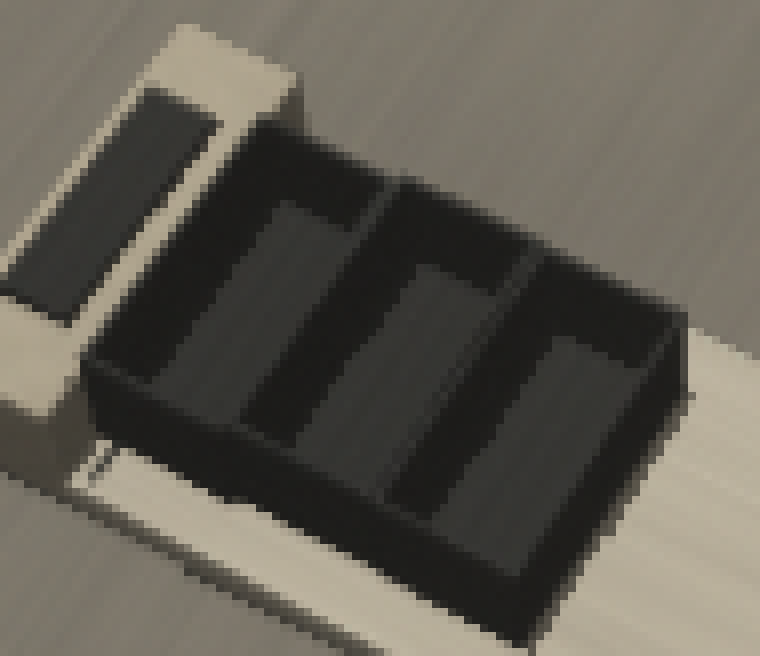

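The row measures 180 mm overall, with its front rim at the stop face and no gaps. Handing in.

```bash
python3 -c "
from workcell import *
print(sign_off())"
```

```text
the job is handed in; nothing more can be done
None
```

The job is done and handed in at about 19 s of the 64 s allowed; no verdict was reported.

- **Tins:** I pushed them home as one row until the TCP stalled at x = 0.534 with the force rising to about 9.5 N. In the final check the row is straight and about 180 mm long, with no visible gaps. The front rim is at x ≈ 0.7225, against a measured stop face of about 0.7235, which is within the camera error.
- **Toggle:** The tool can only turn about its own axis, so I could not lean it as the task describes. Instead I opened the jaws and reached the overhanging forward finger under the front bar, keeping the gripper body in front of it. I pushed the toggle left, towards the tins, until it stalled at about 11 N and the tip had moved about 41 mm (37 mm expected at the stop). I held it for about 1.4 s and let it go. It is back at its centre, and the console matches the start pictures in both views.
- **Bystanders:** The jar, bowl and scraper show no change in the top view, and the jar shows none in the side view either. The one disagreement was the side-view scraper crop, which differed. I put that down to the gripper appearing in it.
- **What went wrong on the way:**
    - **First push:** it pressed the rear tin down with up to about 18 N. I backed off and finished with half-closed fingers at about 2 to 5 N.
    - **Second approach:** with fully open fingers slightly higher, I saw no contact. Fully open, the fingertips measured about 30 mm behind the TCP, not the 13 mm I had assumed.

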